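# Rock the jukebox ball sorter's gate over and feed the balls

### The job

The ball sorter on the jukebox bench is set to feed one of its two copper trays. Rock its red seesaw gate over to the other side by pressing down the raised red pad with a fingertip, then push the blue tab of the steel carriage along its rails towards the gate until all three steel balls have dropped onto the gate and rolled down the other chute into its tray. Only press and push: do not pick anything up, do not touch the balls, and leave the other things on the bench alone.

Things in the scene. Friction and masses are not known exactly. Their poses are not given: they have to be found in the camera images.
- sorter: the fixed ball sorter: green base 255 x 130 mm, 8 mm thick. Origin on the table under the gate's pivot. +x is the feeding direction (from the carriage to the gate, roughly away from the robot), +y its left, z up; its yaw varies. The gate housing's walls stand at x = -22 and +28 mm, 144 mm high; the far one is clear, 174 mm high in its middle 70 mm. Chutes slope down from the gate to the left and right, each to a copper tray.
- channel_end (a point): the end of the feed channel, at the middle of its floor's edge: 22 mm before the pivot (towards the sorter's -x), 150 mm high. The channel (22 mm wide inside, rising gently towards this end) runs 150 mm back from here along -x; beside it two chrome rails, 8 mm thick, lie 31 mm left and right of it, 172 mm high.
- gate (a joint): angle of the top-heavy seesaw gate, rad, hinged along the sorter's x axis: it falls to a stop at -0.25 or 0.25 and stays there; may start on either. Positive: left pad up, right pad down, balls run to the right tray; negative: right pad up, balls run to the left tray. Pressing the raised pad down past the level (42 mm from stop to stop, under 1 N) rocks it over.
- pivot (a point): the gate's pivot, 115 mm above the table. A steel plate (43 x 120 mm) rocks on it in the housing; on the same shaft, beyond the clear wall, 57 mm from here in the sorter's +x, is a red rocker beam with a press pad at each end and, over its middle, a brass weight (32 mm diameter, 34 mm long, top 189 mm high when level) that leans over to the lower side.
- left_pad (a point): centre of the top face of the left red press pad (34 x 34 mm, 6 mm thick), 60 mm beyond the pivot in the sorter's +x and about 74 mm to its left when raised (171 mm above the table), 91 mm when down (129 mm above it). Nothing lies beneath it and it is open above.
- right_pad (a point): the same for the right red press pad, to the right.
- carriage (a joint): travel of the steel carriage along the rails in m: 0 (farthest from the gate) to 0.088 (its stop, next to the gate). Starts between 0 and 0.012. Slides with about 1.5 N of friction and stays where it is left. A narrow blade under it pushes the balls along the channel; the last drops by about 0.085, so push to the stop, at some 30 mm/s so that they drop one by one.
- tab (a point): centre of the rear face (facing the sorter's -x, the side to push) of the blue tab on the carriage, 205 mm high, 126 mm before the pivot when joint carriage is 0; moves +x with it. Tab 44 mm wide, 6 thick, 185 to 219 mm above the table. Behind it the flat carriage top, 84 mm wide, 185 mm high, reaches back 30 mm; beyond are only rails and channel, lower.
- left_tray (a point): centre of the inner floor of the left copper tray (fixed, 90 x 90 mm, 45 mm high, 3 mm walls), 197 mm to the sorter's left of the pivot; axes as the sorter's
- right_tray (a point): the same for the right copper tray, 197 mm to the right
- ball0_center (a point): centre of a bright steel ball, 20 mm diameter, 33 g; ball 0 of three standing in a row in the feed channel at the start (0 is nearest the carriage, 2 nearest the gate)
- ball0: the same ball 0 (its axes turn as it rolls; origin 10 mm from the centre)
- ball1_center (a point): centre of a bright steel ball, 20 mm diameter, 33 g; ball 1 of three standing in a row in the feed channel at the start (0 is nearest the carriage, 2 nearest the gate)
- ball1: the same ball 1 (its axes turn as it rolls; origin 10 mm from the centre)
- ball2_center (a point): centre of a bright steel ball, 20 mm diameter, 33 g; ball 2 of three standing in a row in the feed channel at the start (0 is nearest the carriage, 2 nearest the gate)
- ball2: the same ball 2 (its axes turn as it rolls; origin 10 mm from the centre)
- record_clamp: bystander, leave alone: black record clamp, 60 mm round, 30 mm high; origin on its underside
- lens: bystander, leave alone: amber ribbed plastic lens strip lying flat, 35 x 110 x 17 mm; origin on its underside
- relay_can: bystander, leave alone: silver relay can, 42 x 42 x 55 mm; origin on its underside
- screwdriver: bystander, leave alone: screwdriver lying on the bench; origin on its underside
- brush: bystander, leave alone: brush lying on the bench; origin on its underside
- screw_jar: bystander, leave alone: jar 56 mm round, 70 mm high; origin on its underside

How it is judged:
By the outcome, as a careful person would: the job done as asked, in the order asked, and still so for the second after the job is handed in, with the robot touching nothing.
It also fails if it takes over 45 s, if anything falls off the work surface, if the arm or the gripper's body presses on something with over 40 N, if the wrist force passes 120 N, or if a joint passes its speed limit or range.

### The arm

A 6-joint arm with a two-finger parallel gripper is mounted at the origin on the work surface. World frame = base frame: x ahead of the robot, y to its left, z up, the work surface at z = 0. Lengths are in mm, angles in rad, forces in N, time in s.
With the tool pointing down it reaches from about 350 to 725 mm from the base axis. Payload 6 kg.
Tool frame: the origin (TCP) lies at the very end of the fingers, on their centre line; the grasp point (between the pads) lies grip_depth behind it (grip_depth is the distance from the TCP to the grasp point, in mm); x points along the fingers, y is the direction in which the jaws open and shut, and the axes are right-handed (so a half turn about x gives the same grasp; the last joint's range is limited). The gripper opens to 85 mm and grips with 20 to 120 N. Pads are 22 mm wide; open, the fingers measure 114 mm over their backs; the gripper's body (76 mm by 85 mm) begins 54 mm behind the grasp point. The pads swing forward as they close: fully open they stand 13 mm farther back than shut.
Start: joints at [-0.801, 0.04, 0.085, 0, -1.615, -0.334], TCP at [253.287, -543.893, 231.261] pointing down, gripper open.
Joint ranges: [-2.56, 2.56], [-1.29, 2.01], [-1.08, 1.49], [-3.29, 1.98], [-2.81, -0.18], [-2.99, 2.99]. Speed limits (rad/s): [2.57, 2.57, 3.01, 3.14, 3.14, 3.14].

### API

Orientations are given as a unit quaternion [x, y, z, w].
In Python, from plant import sense, grab_frame, hand_in, grip_depth gives the robot as it stands.
- The arm moves only by the tool play_rows, never from a script. Its argument "targets" is a list of rows, each a list of 7 numbers: the turn, a rotation vector about the world's x, y, z in degrees, then the shift along the world's x, y, z in mm, then the closure in counts, from 0 (fully open) to 255 (shut). A call has 1 to 20 rows; each row shifts and turns the pose as measured when the row begins; what a row does not reach is not made up. A row lasts 1/8 s, in which the tool goes at most 62.5 mm and 10.7 degrees, less where a joint would pass 70% of its speed; a pose out of reach is approached as far as the arm can. A call with a gripper value outside its range is refused whole. The fingers move at their own pace and stop on an object; "force" is the grip in N (left out, the last holds). Time passes only in rows, so rows that do not move let the fingers close. It gives the time, the measured TCP pose, the force and the opening at its end, in the units of the state.
- sense(): the state, without advancing time (a new reading comes with each control period).
- grab_frame(name): name is "side" or "top" or "wrist"; returns a dict with "frame" (400x640x3 uint8, red, green, blue), "mtx" (3x3 intrinsics, pixels), "k1" (the pictures are not rectified: a ray, as slopes to the right and down, at radius r is drawn at 1 + k1 r^2 times it, then the intrinsics apply), "xyz" and "attitude" of the camera in the world; the wrist camera has in their place "T_tool_cam" (4x4, takes a point from camera to tool coordinates, whose origin is the TCP and whose axes are the tool frame's). Camera axes: x right, y up, looking along -z (the intrinsics and any distortion apply to the point x, -y, -z); pixel columns grow to the right and rows downward; lengths in mm; the calibration is good to about 2 mm. A picture is of the moment at which its call begins: read the wrist's pose just before it. There is no depth.
- hand_in(): hands the job in, once; it reports no verdict.
The state is a dict: "clock": time; "qpos": joint angles; "qd": joint speeds; "joint_efforts": joint torques, N m; "tool_pos": TCP position; "tcp_rot": TCP orientation; "wrist_force": force on the tool from outside, world axes, zero at the start; "moment": the same for the moment, N m; "finger_gap": opening from 0.0 (shut) to 1.0 (fully open).
Only numpy, scipy, OpenCV 4.12 (cv2) and the standard library are available. Lean on these libraries where they do the work, as an engineer would, in place of code of your own. Each camera call takes 0.05 s, during which the arm holds its last target. There are 200 camera calls.

## Working session

There is one attempt and no reset: what is moved stays moved. The work goes in short steps, Python scripts to look and compute and a tool call to move; the robot and the scene stay as the last step left them, time stands still between calls to the robot, and variables do not carry over. Pictures are saved under pics/ and viewed, about 8 in all and at most 12, crops included, and the job is handed in when it is done.

Besides the shell and the picture viewer there is one more tool, called after "Call:" in YAML: its name, and indented under it one key for each argument. play_rows: Moves the arm, as the interface text tells. Its arguments: {"type":"object","properties":{"targets":{"type":"array","items":{"type":"array","items":{"type":"number"}}},"force":{"type":"number"}},"required":["targets"]}

```bash
mkdir -p pics; cat > h.py <<'E'
import numpy as np, cv2
from scipy.spatial.transform import Rotation as R
from plant import sense, grab_frame, hand_in, grip_depth
def save(n,f): cv2.imwrite('pics/'+f,cv2.cvtColor(n['frame'],cv2.COLOR_RGB2BGR))
def proj(c,P):
    P=np.atleast_2d(P).astype(float)
    q=(P-np.array(c['xyz']))@c['Rm']
    s=np.c_[q[:,0]/-q[:,2],-q[:,1]/-q[:,2]]
    s=s*(1+c['k1']*(s**2).sum(1))[:,None]
    K=np.array(c['mtx']); return s*[K[0,0],K[1,1]]+K[:2,2]
def prep(c):
    a=np.array(c['attitude']); c['Rm']=a if a.shape==(3,3) else R.from_quat(a).as_matrix(); return c
E
python3 - <<'E'
from h import *
import pickle
for n in('side','top'):
    c=grab_frame(n); save(c,n+'0.png'); print(n,c['mtx'],c['k1'],c['xyz'],c['attitude']); pickle.dump(dict(c),open(n+'.pkl','wb'))
s=sense();print(s,grip_depth)
E
```

```text
side [[475.4479114    0.         317.32326938]
 [  0.         475.4479114  199.41233272]
 [  0.           0.           1.        ]] -0.12456542251132634 [ 457.47236183  917.83358616 1115.92835865] [-0.01948341  0.37227857  0.92708636 -0.03924209]
top [[394.06913465   0.         316.64265713]
 [  0.         394.06913465 197.83606667]
 [  0.           0.           1.        ]] -0.07526841758605239 [ 464.06750059  -18.28418809 1209.26500273] [-0.02568981  0.03445887  0.71311215 -0.69973115]
{'clock': 0.1, 'qpos': array([-8.01274600e-01,  4.07819925e-02,  8.38801222e-02, -4.16888546e-04,
       -1.61551859e+00, -3.33709555e-01]), 'qd': array([-0.00104882, -0.00050153,  0.00311648,  0.00124299, -0.00090502,
        0.00020377]), 'joint_efforts': array([-4.02504229e-03, -3.69342077e+01,  3.48284161e+01,  6.95156828e+00,
       -4.43740879e-03,  1.41386704e-05]), 'tool_pos': array([ 253.22711481, -543.60267902,  230.34309258]), 'tcp_rot': array([-0.15230642,  0.69055918,  0.15343886,  0.69020815]), 'wrist_force': array([-0.3328213 ,  0.17989244, -0.33103502]), 'moment': array([-0.04441582, -0.03656611, -0.0261981 ]), 'finger_gap': 1.0005429981925946} 18.700000000000003
```

View pics/side0.png

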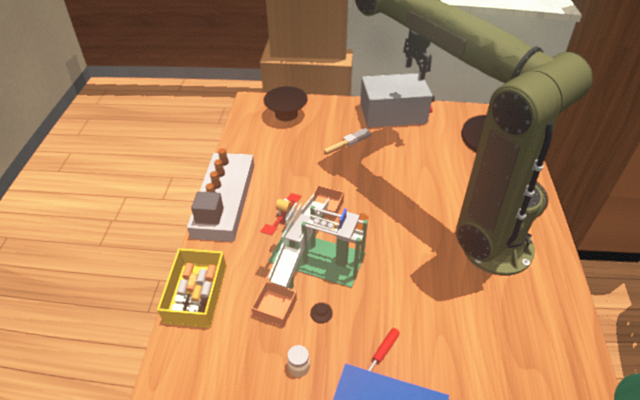

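View pics/top0.png

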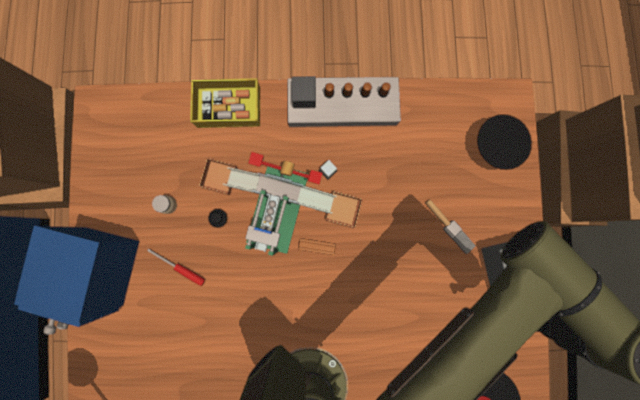

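```bash
python3 - <<'E'
import cv2
a=cv2.imread('pics/top0.png')[140:265,190:370]; b=cv2.imread('pics/side0.png')[175:330,240:380]
cv2.imwrite('pics/t1.png',cv2.resize(a,None,fx=4.4,fy=4.4,interpolation=cv2.INTER_CUBIC))
cv2.imwrite('pics/s1.png',cv2.resize(b,None,fx=3.8,fy=3.8,interpolation=cv2.INTER_CUBIC))
E
```

```text
(no output)
```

View pics/t1.png

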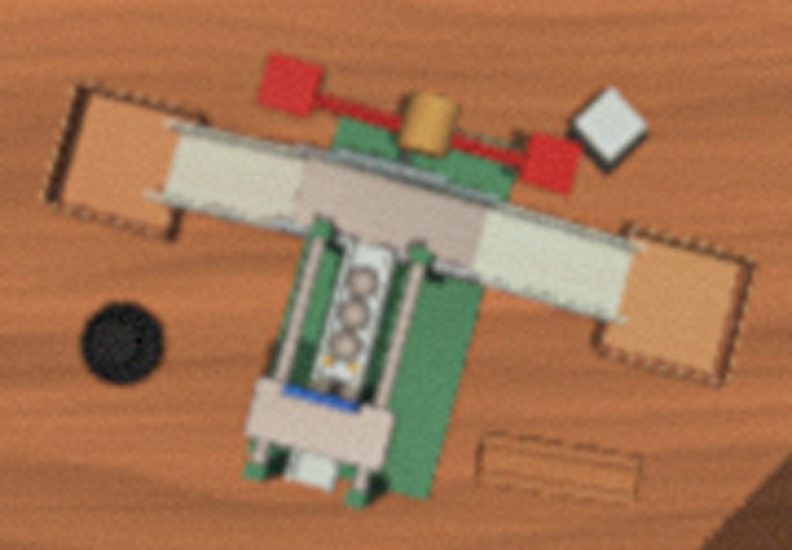

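View pics/s1.png

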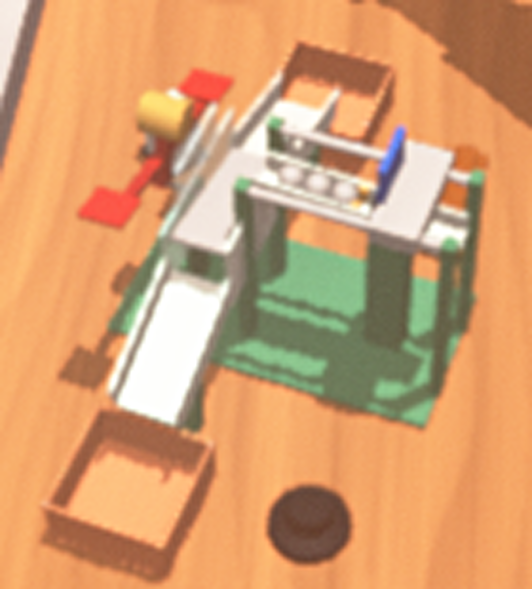

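```bash
cat > fit.py <<'E'
from h import *
import pickle
from scipy.optimize import least_squares
T=prep(pickle.load(open('top.pkl','rb')));S=prep(pickle.load(open('side.pkl','rb')))
t=lambda x,y:[190+x/4.4,140+y/4.4]
s=lambda x,y:[240+x/3.8,175+y/3.8]
def model(g): # (pt fn of travel, top px, side px)
    lp=(60,74,171) if g>0 else (60,91,129); rp=(60,-91,129) if g>0 else (60,-74,171)
    return [(lp,0,t(292,85),s(108,207)),(rp,0,t(552,163),s(207,85)),
     ((0,197,45),0,t(127,162),s(130,480)),((0,-197,45),0,t(676,306),None),
     ((-123,22,219),1,t(284,388),s(383,195)),((-123,-22,219),1,t(358,407),s(403,130))]
def W(p,P,tr):
    c,n=np.cos(p[2]),np.sin(p[2]); x=P[0]+tr*p[3]
    return [p[0]+c*x-n*P[1],p[1]+n*x+c*P[1],P[2]]
def res(p,g):
    r=[]
    for P,tr,a,b in model(g):
        for c,q in((T,a),(S,b)):
            if q: r+=list(proj(c,W(p,P,tr))[0]-q)
    return np.array(r)
for g in(1,-1):
    f=least_squares(res,[560,80,-.25,5],args=(g,),x_scale=[10,10,.1,5],loss='soft_l1'); p=f.x
    print(g,p,f.cost); print(np.round(res(p,g).reshape(-1,2),1).tolist())
    for n,P,k in(('lp up',(60,74,171),0),('rp up',(60,-74,171),0),('tab',(-126,0,205),1),('chan',(-22,0,150),0)): print(n,np.round(W(p,P,k),1))
E
python3 fit.py
```

```text
1 [ 5.80857472e+02  7.53321671e+01 -2.75595986e-01  6.34696116e+00] 12.876708289988876
[[-1.3, -0.0], [0.9, -1.3], [-0.7, 0.0], [-0.1, -0.6], [-2.7, -0.9], [0.3, -2.2], [0.4, -0.1], [-1.0, 0.2], [-0.3, -6.5], [-0.9, 0.3], [-0.1, -1.5]]
lp up [658.7 130.2 171. ]
rp up [618.5 -12.2 171. ]
tab [465.7 107.9 205. ]
chan [559.7  81.3 150. ]
-1 [ 5.77023805e+02  7.05915841e+01 -3.11600997e-01  8.90045656e+00] 40.25362591573084
[[-2.2, 1.6], [0.4, 11.3], [-4.4, -1.2], [-0.3, -8.3], [-0.4, -1.9], [-0.4, -4.5], [1.4, 3.5], [-0.3, -0.1], [-0.5, -7.0], [-0.4, 0.7], [0.3, -1.8]]
lp up [656.8 122.6 171. ]
rp up [611.4 -18.2 171. ]
tab [465.6 106.5 205. ]
chan [556.1  77.3 150. ]
```

```bash
python3 - <<'E'
from h import *
s=sense(); M=R.from_quat(s['tcp_rot']).as_matrix(); print(M.round(3)); print(s['tool_pos'])
a=-.2756;c,n=np.cos(a),np.sin(a)
print([580.9+c*62-n*82,75.3+n*62+c*82], 'sorter x',c,n)
E
```

```text
[[-0.001 -0.422  0.907]
 [ 0.001  0.907  0.422]
 [-1.     0.002 -0.   ]]
[ 253.22711481 -543.60267902  230.34309258]
[np.float64(662.874446106088), np.float64(137.33378261560446)] sorter x 0.9622620962393096 -0.27212434316159534
```

Call:
play_rows:
  targets:
    - [0,0,0,0,0,30,255]
    - [0,0,0,0,30,40,255]
    - [0,0,0,20,50,0,255]
    - [0,0,0,30,50,0,255]
    - [0,0,0,30,50,0,255]
    - [0,0,0,30,50,0,255]
    - [0,0,0,30,50,0,255]
    - [0,0,0,30,50,0,255]

```text
clock: 1.1
tool_pos: [424.0, -204.6, 297.1]
tcp_rot: [-0.147, 0.692, 0.154, 0.69]
wrist_force: [1.0, -1.3, 0.4]
finger_gap: -0.004
```

Call:
play_rows:
  targets:
    - [0,0,-5,30,43,0,255]
    - [0,0,-5,30,43,0,255]
    - [0,0,-5,30,43,0,255]
    - [0,0,-5,30,43,0,255]
    - [0,0,-5,30,43,0,255]
    - [0,0,-5,30,43,0,255]
    - [0,0,-5,30,43,0,255]
    - [0,0,-5,25,38,0,255]
    - [0,0,0,0,0,0,255]

```text
clock: 2.22
tool_pos: [664.7, 151.6, 290.4]
tcp_rot: [0.104, 0.702, -0.098, 0.698]
wrist_force: [-0.5, 0.2, -1.1]
finger_gap: 0.002
```

Call:
play_rows:
  targets:
    - [0,0,0,-2,-14,-30,255]
    - [0,0,0,0,0,-40,255]
    - [0,0,0,0,0,-10,255]
    - [0,0,0,0,0,0,255]

```text
clock: 2.72
tool_pos: [662.3, 136.0, 209.6]
tcp_rot: [0.103, 0.702, -0.098, 0.698]
wrist_force: [-0.4, 0.4, -0.0]
finger_gap: -0.001
```

```bash
python3 - <<'E'
from h import *
s=sense();print(s['tool_pos'],R.from_quat(s['tcp_rot']).as_matrix().round(3))
w=grab_frame('wrist')['frame'];a=grab_frame('side')['frame'][140:300,220:380];b=grab_frame('top')['frame'][120:240,200:360]
r=lambda i,W,H:cv2.resize(i,(W,H),interpolation=cv2.INTER_CUBIC)
o=np.hstack([np.vstack([r(w,480,300),r(b,480,300)]),np.vstack([r(a,320,320),np.zeros((280,320,3),np.uint8)])])
cv2.imwrite('pics/c1.png',o[:,:,::-1])
E
```

```text
[662.3272169  135.97728819 209.56475429] [[-0.004  0.282  0.96 ]
 [ 0.007  0.96  -0.282]
 [-1.     0.006 -0.006]]
```

View pics/c1.png

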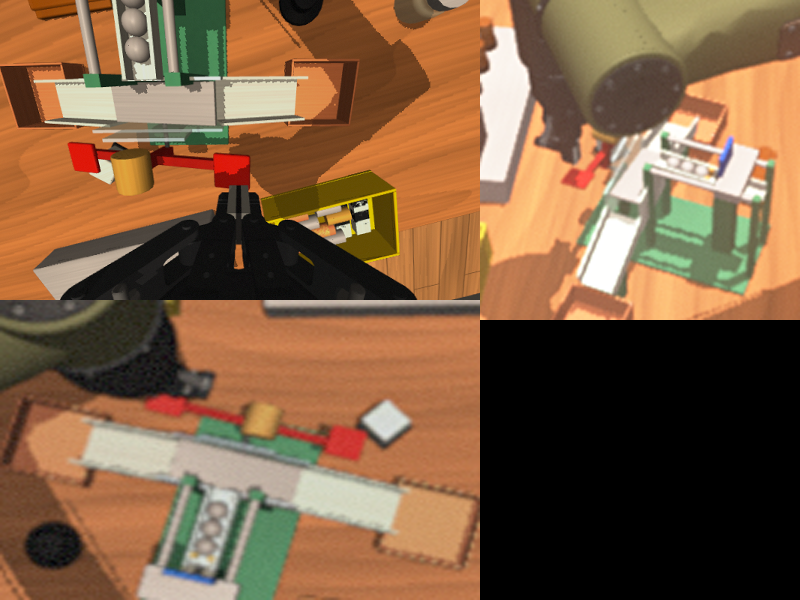

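The wrist view shows the raised left pad centred at (232,170) in the composite, with the fingertips at (238,190) still above it. The brass weight leans to the right. I'll check where the tip will land.

```bash
python3 - <<'E'
from h import *
w=grab_frame('wrist');M=np.array(w['T_tool_cam']);w['xyz']=M[:3,3];w['Rm']=M[:3,:3]
print(proj(w,[[0,0,0],[39,0,0],[39,0,-17],[39,0,17],[39,17,0],[39,-17,0],[39,-8,-2]])*.75)
E
```

```text
[[238.20278528 197.34790375]
 [238.18019038 174.86437396]
 [238.21476153 157.29115257]
 [238.14754656 191.46856525]
 [256.93026068 174.8864604 ]
 [219.42528162 174.83416203]
 [229.32841013 172.83524432]]
```

Call:
play_rows:
  targets:
    - [0,0,0,0,0,-20,255]
    - [0,0,0,0,0,-12,255]
    - [0,0,0,0,0,-8,255]
    - [0,0,0,0,0,-8,255]
    - [0,0,0,0,0,-8,255]
    - [0,0,0,0,0,-6,255]
    - [0,0,0,0,0,-6,255]
    - [0,0,0,0,0,-4,255]
    - [0,0,0,0,0,0,255]
    - [0,0,0,0,0,0,255]

```text
clock: 4.18
tool_pos: [663.3, 136.9, 135.0]
tcp_rot: [0.104, 0.701, -0.097, 0.699]
wrist_force: [0.3, 0.1, 0.1]
finger_gap: 0.002
```

Call:
play_rows:
  targets:
    - [0,0,0,0,0,10,255]
    - [0,0,0,0,0,30,255]
    - [0,0,0,0,0,50,255]
    - [0,0,0,0,0,45,255]
    - [0,0,0,-20,0,20,255]
    - [0,0,0,-40,-4,0,255]
    - [0,0,0,-45,-5,0,255]
    - [0,0,0,-45,-5,0,255]
    - [0,0,0,-45,-4,0,255]
    - [0,0,0,-25,-2,0,255]
    - [0,0,0,0,0,0,255]

```text
clock: 5.55
tool_pos: [436.9, 114.0, 306.6]
tcp_rot: [0.107, 0.696, -0.095, 0.704]
wrist_force: [0.3, -0.7, -0.6]
finger_gap: -0.001
```

```bash
python3 - <<'E'
from h import *
s=sense();print(s['tool_pos'],R.from_quat(s['tcp_rot']).as_matrix().round(3))
w0=grab_frame('wrist');M=np.array(w0['T_tool_cam']);w0['xyz']=M[:3,3];w0['Rm']=M[:3,:3]
w=w0['frame'];a=grab_frame('side')['frame'][140:300,220:380];b=grab_frame('top')['frame'][120:240,200:360]
r=lambda i,W,H:cv2.resize(i,(W,H),interpolation=cv2.INTER_CUBIC)
o=np.hstack([np.vstack([r(w,480,300),r(b,480,300)]),np.vstack([r(a,320,320),np.zeros((280,320,3),np.uint8)])])
cv2.imwrite('pics/c2.png',o[:,:,::-1])
Rt=R.from_quat(s['tcp_rot']).as_matrix()
f=lambda P:proj(w0,(np.array(P)-s['tool_pos'])@Rt)*.75
print('pred tab top rear edge ends', f([[460,129,219],[472,87,219],[465.7,108,219],[465.7,108,205]]))
E
```

```text
[436.93188507 114.00996836 306.60462133] [[ 0.014  0.282  0.959]
 [ 0.016  0.959 -0.282]
 [-1.     0.019  0.009]]
pred tab top rear edge ends [[254.92019507 170.20835539]
 [223.06377509 188.55373051]
 [238.6950312  179.29250045]
 [238.44397523 174.09358828]]
```

View pics/c2.png

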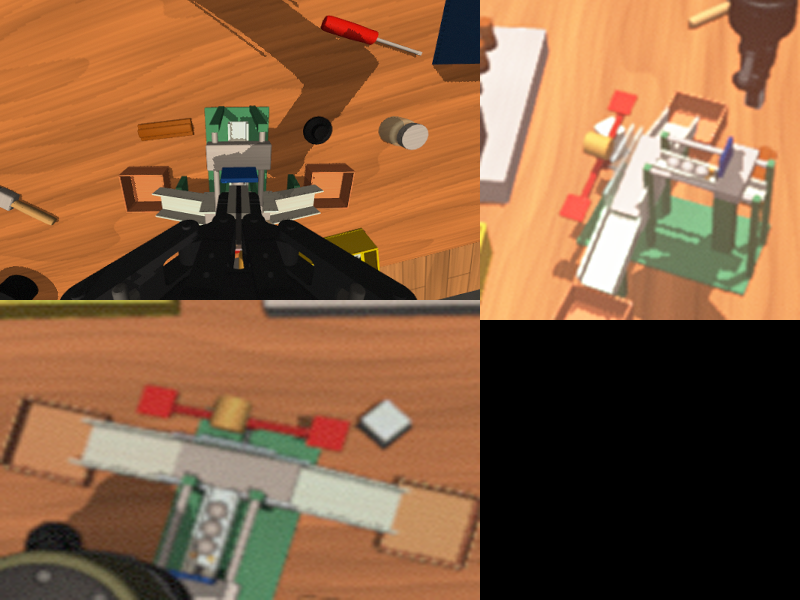

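Call:
play_rows:
  targets:
    - [0,0,0,0,0,-40,255]
    - [0,0,0,0,0,-40,255]
    - [0,0,0,0,0,-20,255]
    - [0,0,0,0,0,-6,255]
    - [0,0,0,0,0,0,255]
    - [0,0,0,5.8,-1.6,0,255]
    - [0,0,0,5.8,-1.6,0,255]
    - [0,0,0,3.6,-1,0,255]
    - [0,0,0,3.6,-1,0,255]

```text
clock: 6.82
tool_pos: [461.4, 108.8, 196.9]
tcp_rot: [0.107, 0.697, -0.098, 0.702]
wrist_force: [-1.6, -0.4, 0.0]
finger_gap: 0.0
```

Call:
play_rows:
  targets:
    - [0,0,0,3,-0.85,0,255]
    - [0,0,0,3,-0.85,0,255]
    - [0,0,0,3,-0.85,0,255]
    - [0,0,0,3,-0.85,0,255]
    - [0,0,0,3,-0.85,0,255]
    - [0,0,0,3,-0.85,0,255]
    - [0,0,0,3,-0.85,0,255]
    - [0,0,0,3,-0.85,0,255]
    - [0,0,0,3,-0.85,0,255]
    - [0,0,0,3,-0.85,0,255]

```text
clock: 8.07
tool_pos: [493.1, 99.8, 196.9]
tcp_rot: [0.107, 0.697, -0.098, 0.702]
wrist_force: [-3.0, 0.1, 0.4]
finger_gap: -0.0
```

Call:
play_rows:
  targets:
    - [0,0,0,3.2,-0.9,0,255]
    - [0,0,0,3.2,-0.9,0,255]
    - [0,0,0,3.2,-0.9,0,255]
    - [0,0,0,3.2,-0.9,0,255]
    - [0,0,0,3.2,-0.9,0,255]
    - [0,0,0,3.2,-0.9,0,255]
    - [0,0,0,3.2,-0.9,0,255]
    - [0,0,0,3.2,-0.9,0,255]
    - [0,0,0,3.2,-0.9,0,255]
    - [0,0,0,3.2,-0.9,0,255]

```text
clock: 9.32
tool_pos: [527.6, 90.0, 196.9]
tcp_rot: [0.107, 0.697, -0.098, 0.702]
wrist_force: [-1.9, 0.4, 0.8]
finger_gap: -0.002
```

Call:
play_rows:
  targets:
    - [0,0,0,2.5,-0.7,0,255]
    - [0,0,0,2.5,-0.7,0,255]
    - [0,0,0,2,-0.55,0,255]
    - [0,0,0,2,-0.55,0,255]

```text
clock: 9.82
tool_pos: [534.2, 88.0, 196.9]
tcp_rot: [0.106, 0.7, -0.097, 0.7]
wrist_force: [-17.7, 5.2, 7.8]
finger_gap: 0.0
```

Call:
play_rows:
  targets:
    - [0,0,0,0,0,0,255]
    - [0,0,0,0,0,0,255]

```text
clock: 10.07
tool_pos: [534.0, 88.3, 197.1]
tcp_rot: [0.106, 0.7, -0.097, 0.699]
wrist_force: [-0.4, -0.4, -0.4]
finger_gap: -0.002
```

```bash
cat > look.py <<'E'
import sys
from h import *
s=sense();print(s['tool_pos'],s['wrist_force'])
w=grab_frame('wrist')['frame'];a=grab_frame('side')['frame'][140:300,220:380];b=grab_frame('top')['frame'][120:240,200:360]
r=lambda i,W,H:cv2.resize(i,(W,H),interpolation=cv2.INTER_CUBIC)
o=np.hstack([np.vstack([r(w,400,250),r(b,400,300)]),r(a,400,550)])
cv2.imwrite('pics/'+sys.argv[1],o[:,:,::-1])
E
python3 look.py c3.png
```

```text
[534.00473882  88.27095232 197.10047134] [-0.38835526 -0.36279055 -0.43496479]
```

View pics/c3.png

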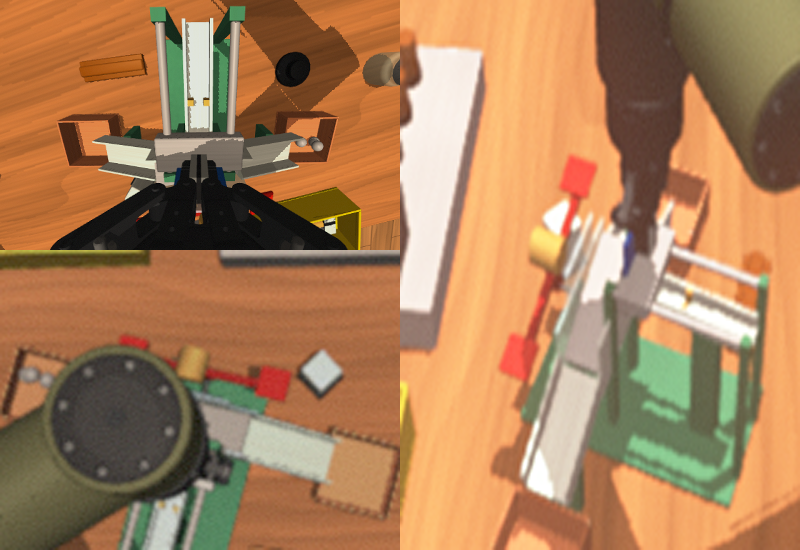

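Carriage is at its stop and at least two balls are visible in the left tray, near (315,143) in the wrist view. I'll back off and check all three.

Call:
play_rows:
  targets:
    - [0,0,0,-8,2.2,0,255]
    - [0,0,0,-10,2.7,0,255]
    - [0,0,0,0,0,30,255]
    - [0,0,0,0,0,50,255]
    - [0,0,0,0,0,40,255]
    - [0,0,0,-10,-40,0,255]
    - [0,0,0,-10,-50,0,255]
    - [0,0,0,-10,-50,0,255]
    - [0,0,0,-10,-50,0,255]
    - [0,0,0,-10,-50,0,255]
    - [0,0,0,0,-50,0,255]
    - [0,0,0,0,-50,0,255]
    - [0,0,0,0,0,0,255]

```text
clock: 11.85
tool_pos: [456.8, -254.3, 323.1]
tcp_rot: [0.105, 0.697, -0.096, 0.703]
wrist_force: [0.7, 1.1, 0.0]
finger_gap: -0.0
```

```bash
python3 - <<'E'
from h import *
print(sense()['tool_pos'])
a=grab_frame('side')['frame'][175:330,240:380];b=grab_frame('top')['frame'][140:265,190:370]
r=lambda i,W,H:cv2.resize(i,(W,H),interpolation=cv2.INTER_CUBIC)
cv2.imwrite('pics/c4.png',np.hstack([r(b,450,500)[:, :],r(a,350,500)])[:,:,::-1])
E
```

```text
[ 456.8493528  -254.25095922  323.11767106]
```

View pics/c4.png

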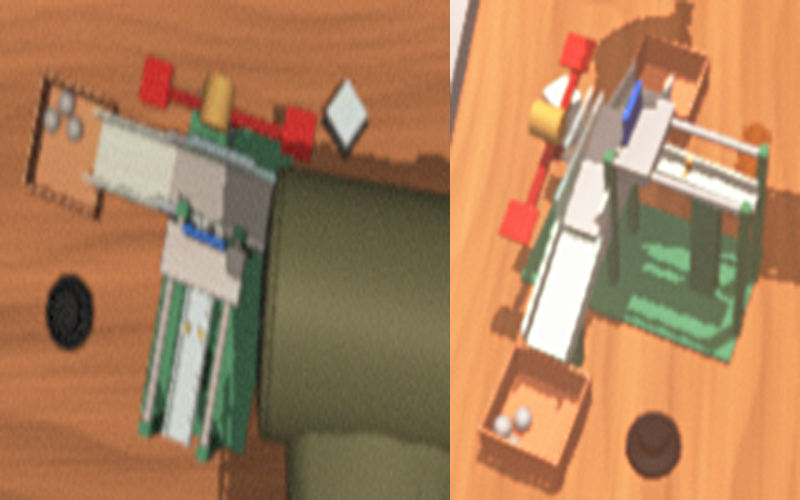

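All three balls are in the left tray, at (67,102), (52,122) and (75,129) in the top view. The channel is empty, the gate leans left, and the bystanders in view haven't moved.

```bash
python3 -c "
from h import *
print(hand_in())"
```

```text
the job is handed in; nothing more can be done
None
```

The job is done and handed in at about 12 s of robot time: all three balls are in the left tray.

- **Gate:** It started positive, set to feed the right tray. I pressed the raised left pad down with the closed fingertips, and the next pictures showed the weight leaning left.
- **Carriage:** I pushed the blue tab at about 27 mm/s until the carriage met its stop. The wrist force there rose to about 20 N, against a limit of 120 N. I then backed off and lifted clear.
- **Last check:** Before I handed in, the top view showed all three balls in the left tray, the feed channel empty, and the carriage at the gate end. The side view showed only part of the third ball. The record clamp and relay can were where they started. I didn't re-check the other bystanders at the end, but the arm stayed well above them.
- **Disagreement:** In the pose fit, one tab corner in the side view was about 6.5 px off, probably a misread. The wrist camera confirmed both contact spots before I pressed and pushed.

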